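# Tip the frozen rice cakes into their storage box

## Robot

A 7-joint arm with a two-finger parallel gripper is mounted at the origin on the work surface. World frame = base frame: x ahead of the robot, y to its left, z up, the work surface at z = 0. Lengths are in mm, angles in rad, forces in N, time in s.
With the tool pointing down it reaches from about 400 to 925 mm from the base axis. Payload 5.6 kg.
Tool frame: the origin (TCP) lies midway between the tips of the shut fingers; the grasp point (between the pads) lies 19 mm behind it; z points along the fingers, x is the direction in which the jaws open and shut, and the axes are right-handed (so a half turn about z gives the same grasp; the last joint's range is limited). The gripper opens to 85 mm and grips with 20 to 120 N. Pads are 22 mm wide; open, the fingers measure 114 mm over their backs; the gripper's body (76 mm by 85 mm) begins 54 mm behind the grasp point. The pads swing forward as they close: fully open they stand 13 mm farther back than shut.
Start: joints at [-1.339, 0.468, -0.012, 1.603, 0.006, 1.071, -0.056], TCP at [176.421, 625.607, 231.29] pointing down, gripper open.
Joint ranges: [-2.53, 2.53], [-0.31, 2.02], [-1.57, 1.55], [0.28, 2.44], [-1.29, 4.43], [0.15, 1.84], [-2.92, 2.92]. Speed limits (rad/s): [2.57, 2.57, 3.14, 3.14, 3.14, 3.14, 3.14].

## Interface

Orientations are given as a 3x3 rotation matrix whose columns are the frame's x, y, z axes.
In Python, from station import r, camera gives the robot as it stands.
- The arm moves only by the shell command python3 -m handwheel 'ROWS' [FORCE]. ROWS is JSON, a list of rows, each a list of 5 numbers: the shift along the world's x, y, z in units of 2.5 cm (1.0 is 2.5 cm), then the turn about the world's z in units of 6 degrees (1.0 is 6 degrees), then the opening, from 0 (shut) to 1 (fully open). In form: [[dx, dy, dz, turn, jaw], ...]. A call has 1 to 20 rows; each row shifts and turns the commanded pose from where the row before left it; what a row does not reach is not made up. A row lasts 1/12 s, in which the tool goes at most 41.7 mm and 7.16 degrees, less where a joint would pass 70% of its speed; a pose out of reach is approached as far as the arm can. A call with a number of a shift or a turn outside -1 to 1 is refused whole. A call with a gripper value outside its range is refused whole. The fingers move at their own pace and stop on an object; FORCE is the grip in N (left out, the last holds). Time passes only in rows, so rows that do not move let the fingers close. It gives the time, the measured TCP pose, the force and the opening at its end, in the units of the state.
- r.read_state(): the state, without advancing time (a new reading comes with each control period).
- camera(name): name is "scene" or "side" or "wrist"; returns a dict with "color" (420x560x3 uint8, blue, green, red), "range_z" (420x560 float32, mm along the optical axis (not along the pixel's ray), 0 where there is no reading), "K" (3x3 intrinsics, pixels), "cam_to_world" (4x4, takes a point from camera to world coordinates). Camera axes: x right, y down, z forward; pixel columns grow to the right and rows downward; lengths in mm; the calibration is good to about 2 mm. A picture is of the moment at which its call begins.
- r.close_job(): hands the job in, once; it reports no verdict.
The state is a dict: "time_s": time; "joint_positions": joint angles; "qvel": joint speeds; "joint_torque": joint torques, N m; "eef_pos": TCP position; "ee_rot": TCP orientation; "ft_force": force on the tool from outside, world axes, zero at the start; "torque": the same for the moment, N m; "gripper_width": opening from 0.0 (shut) to 1.0 (fully open).
Only numpy, scipy, OpenCV 4.12 (cv2) and the standard library are available. Lean on these libraries where they do the work, as an engineer would, in place of code of your own. Each camera call takes 0.05 s, during which the arm holds its last target. There are 200 camera calls.

## Task

Pick up the aluminium tray by its handle and tip it over the white storage box so that all four rice cakes slide off into the box, without the gripper touching the cakes. Then put the empty tray back flat on the blue mat and push the box's lid shut, leaving the other things on the shelf where they are.

Things in the scene. Friction and masses are not known exactly. Their poses are not given: they have to be found in the camera images.
- tray_grip (a point): Middle of the width and height of the tray's stiff black handle: a level bar 86 mm long, 20 mm wide, 22 mm high, underside 18 mm above the tray's underside. This point is 29 mm above the tray's underside, 38 mm behind the pan's end rim; the bar runs from 31 mm ahead of it to 55 mm behind it. x along the handle towards the lip (pouring direction), y across, z up out of the pan
- tray_mid (a point): Small aluminium freezing tray, about 220 g: a flat pan 160 mm long, 120 mm wide, 3 mm floor, 18 mm high rims on both long sides and at the handle end, no rim at the front (the lip). This point: middle of the pan, on its underside, which lies on the mat at the start; 118 mm ahead of tray_grip and 29 mm below it. Same axes as tray_grip
- tray_lip (a point): Middle of the tray's open front edge, on the upper face of its floor (3 mm above its underside), 198 mm ahead of tray_grip along x and 26 mm lower; same axes
- mat: Dark blue dish-drying mat, 240 x 180 x 4 mm, fixed to the shelf, on which the tray starts. Origin: centre of its underside; x along its 240 mm side (roughly along the tray, towards the lip), y along its 180 mm side, z up. The tray's handle reaches out over its edge
- box: White storage box fixed on the shelf, with a green rim, open at the top: outside 170 mm (its x) by 180 mm (its y) by 85 mm high, walls and floor 4 mm thick. Origin: centre of its underside. Its x axis points to the side with the lid's hinge, z up
- box_pour_rim (a point): Middle of the top of the box wall opposite the hinge (85 mm up), the side facing the tray; x axis points across the box to the hinge
- lid (a joint): Angle of the box's hinged lid in rad: 0 shut flat on the rim, 1.57 upright, 1.9 (the stop) leaning back away from the box. It starts open, leaning back. A light lid (120 g): it stays open behind upright and, pushed over to below about 1.4, falls shut by itself in about a second
- lid_hinge (a point): Middle of the lid's hinge line, on the top of the box wall. x in the lid's plane: from the free edge to the hinge; y along the hinge
- lid_edge (a point): Middle of the lid's free edge, at the tip of its finger tab, 183 mm from the hinge. The lid is a 5 mm panel 180 mm wide, translucent with a green frame
- shaker_a: Empty glass shaker jar with steel twist cap, 54 mm across, 94 mm tall, standing; bystander. Origin under its centre
- shaker_b: The other shaker jar, just the same; bystander
- soy_dish: Red ceramic soy dish, 92 mm across, 22 mm high; bystander. Origin under its centre
- opener: Flat stainless bottle opener, 148 x 40 x 4 mm, lying flat; bystander. Origin on its underside near the middle, x along it
- tea_canister: Green tea canister, 75 mm across, 114 mm tall, standing; bystander. Origin under its centre
- turntable: Clear plastic spice turntable, 220 mm across, with four spice bottles on it up to 111 mm high; it turns easily and stays on its fixed foot; bystander. Origin under its centre
- cake1: A frozen cut rice cake, a cream block 58 x 42 x 15 mm, 50 g; origin: centre of its underside. Lying loose on the tray. It is slippery on the aluminium and begins to slide at a tilt of some 14 to 21 degrees
- cake2: A frozen cut rice cake, a cream block 58 x 42 x 15 mm, 50 g; origin: centre of its underside. Lying loose on the tray. It is slippery on the aluminium and begins to slide at a tilt of some 14 to 21 degrees
- cake3: A frozen cut rice cake, a cream block 58 x 42 x 15 mm, 50 g; origin: centre of its underside. Lying loose on the tray. It is slippery on the aluminium and begins to slide at a tilt of some 14 to 21 degrees
- cake4: A frozen cut rice cake, a cream block 58 x 42 x 15 mm, 50 g; origin: centre of its underside. Lying loose on the tray. It is slippery on the aluminium and begins to slide at a tilt of some 14 to 21 degrees
Mind the look-alikes: they are no part of the job. What is shaped like the cake4 but brown is not meant.

How it is judged (in metres and radians):
On the way:
1. all four rice cakes are in the storage box, with the tray tipped over it (x of cake1 in the frame of box between -0.084 and 0.084 m and y of cake1 in the frame of box between -0.089 and 0.089 m and z of cake1 in the frame of box between 0 and 0.08 m and x of cake2 in the frame of box between -0.084 and 0.084 m and y of cake2 in the frame of box between -0.089 and 0.089 m and z of cake2 in the frame of box between 0 and 0.08 m and x of cake3 in the frame of box between -0.084 and 0.084 m and y of cake3 in the frame of box between -0.089 and 0.089 m and z of cake3 in the frame of box between 0 and 0.08 m and x of cake4 in the frame of box between -0.084 and 0.084 m and y of cake4 in the frame of box between -0.089 and 0.089 m and z of cake4 in the frame of box between 0 and 0.08 m and angle between tray_mid's own z axis and vertical above 0.2 rad and height (world z) of tray_grip above 0.1 m), for 0.1 s.
At the end, for the whole second after the job is handed in: All four rice cakes lie inside the box below its rim; the tray lies flat (within 3 degrees) on the mat, the middle of its pan within 60 mm of the mat's middle along the mat and 50 mm across it; the lid is shut (below 0.04 rad) (x of cake1 in the frame of box between -0.084 and 0.084 m and y of cake1 in the frame of box between -0.089 and 0.089 m and z of cake1 in the frame of box between 0 and 0.08 m and x of cake2 in the frame of box between -0.084 and 0.084 m and y of cake2 in the frame of box between -0.089 and 0.089 m and z of cake2 in the frame of box between 0 and 0.08 m and x of cake3 in the frame of box between -0.084 and 0.084 m and y of cake3 in the frame of box between -0.089 and 0.089 m and z of cake3 in the frame of box between 0 and 0.08 m and x of cake4 in the frame of box between -0.084 and 0.084 m and y of cake4 in the frame of box between -0.089 and 0.089 m and z of cake4 in the frame of box between 0 and 0.08 m and x of tray_mid in the frame of mat between -0.06 and 0.06 m and y of tray_mid in the frame of mat between -0.05 and 0.05 m and z of tray_mid in the frame of mat below 0.009 m and angle between tray_mid's own z axis and vertical below 0.05 rad and value of joint lid below 0.04 rad and velocity of joint lid below 0.05 rad/s); the robot touches nothing.
It fails at once if the gripper or the arm touches a rice cake (contact force between any of the fingers, the arm and cake1 above 0.3 N or contact force between any of the fingers, the arm and cake2 above 0.3 N or contact force between any of the fingers, the arm and cake3 above 0.3 N or contact force between any of the fingers, the arm and cake4 above 0.3 N).
It fails at once if a shaker jar, the soy dish, the opener or the tea canister is moved by more than 20 mm (distance of any of shaker_a, shaker_b, soy_dish, opener, tea_canister from where it was at the start of the episode above 0.02 m).
It also fails if it takes over 61 s, if anything falls off the work surface, if the arm or the gripper's body presses on something with over 40 N, if the wrist force passes 120 N, or if a joint passes its speed limit or range.

## Working session

There is one attempt and no reset: what is moved stays moved. The work goes in short steps, Python scripts to look and compute and a shell command to move; the robot and the scene stay as the last step left them, time stands still between calls to the robot, and variables do not carry over. Pictures are saved under pics/ and viewed, about 8 in all and at most 12, crops included, and the job is handed in when it is done.

```bash
mkdir -p pics; ls
cat > h.py <<'E'
import numpy as np, cv2
from station import r, camera
def snap(n,tag):
    c=camera(n); cv2.imwrite(f'pics/{tag}.png',c['color']); np.savez(f'pics/{tag}.npz',**c); return c
def cloud(c):
    z=c['range_z']; h,w=z.shape; u,v=np.meshgrid(np.arange(w),np.arange(h))
    p=np.stack([u,v,np.ones_like(u)],-1)@np.linalg.inv(c['K']).T*z[...,None]
    P=p@c['cam_to_world'][:3,:3].T+c['cam_to_world'][:3,3]; P[z==0]=np.nan; return P
E
python3 - <<'E'
from h import *
a=snap('scene','s0');b=snap('side','d0');snap('wrist','w0')
for c in(a,b):print(c['cam_to_world'].round(2).tolist())
print(r.read_state())
E
```

```text
pics
[[-0.34, 0.69, -0.64, 1259.85], [0.94, 0.27, -0.22, 149.52], [0.02, -0.67, -0.74, 845.88], [0.0, 0.0, 0.0, 1.0]]
[[0.99, -0.08, 0.07, 535.24], [-0.1, -0.73, 0.68, -753.93], [-0.01, -0.68, -0.73, 812.41], [0.0, 0.0, 0.0, 1.0]]
{'time_s': 0.15, 'joint_positions': array([-1.3389918 ,  0.46821035, -0.01157652,  1.60341577,  0.00603628,
        1.07142222, -0.05628096]), 'qvel': array([ 7.74646565e-04, -8.68045753e-05,  4.40192245e-05, -3.37906407e-03,
       -7.26661168e-04, -3.87302219e-04, -1.29149160e-03]), 'joint_torque': array([ 4.90259481e-04, -5.32797253e+01,  2.15379708e-02, -2.51557356e+01,
        1.14726103e-02,  5.50451412e-03,  6.16747059e-06]), 'eef_pos': array([176.34986823, 625.16472234, 230.53262571]), 'ee_rot': array([[ 2.71408782e-01,  9.62464137e-01, -2.39109919e-04],
       [ 9.62463127e-01, -2.71408846e-01, -1.40274817e-03],
       [-1.41499135e-03,  1.50583692e-04, -9.99998988e-01]]), 'ft_force': array([ 0.56509184, -0.92330812, -0.19850835]), 'torque': array([0.02327711, 0.0105192 , 0.02841437]), 'gripper_width': 1.0019063351486934}
```

View pics/s0.png

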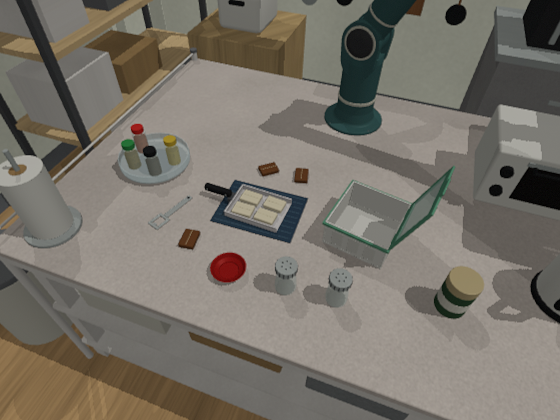

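View pics/d0.png

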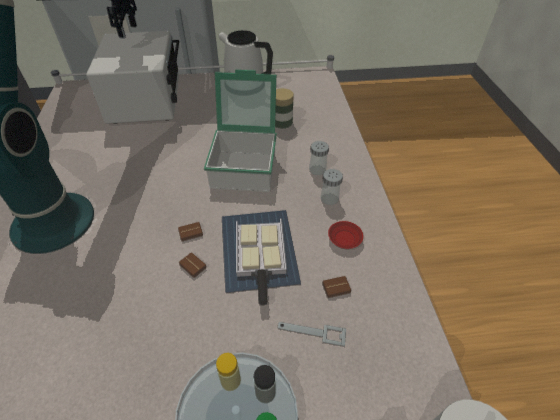

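Scene view: the blue mat is at about (262,210) with the tray and four cakes on it, its handle at (217,190). The open box is at (370,220) with the lid leaning back at (430,205). The pouring direction is roughly world +y. The jars, dish and opener lie on the +x side, and the brown look-alikes lie around the mat.

```bash
cat > m.py <<'E'
from h import *
import sys
for t in ('s0','d0'):
    c=np.load(f'pics/{t}.npz'); P=cloud(c); bgr=c['color']; hsv=cv2.cvtColor(bgr,cv2.COLOR_BGR2HSV)
    H,S,V=[hsv[...,i].astype(int) for i in range(3)]; X,Y,Z=[P[...,i] for i in range(3)]
    def rect(m,name,pts=None):
        q=P[m][:,:3]; 
        if len(q)<10: print(t,name,len(q)); return
        R=cv2.minAreaRect(q[:,:2].astype(np.float32))
        print(t,name,len(q),'c',np.round(R[0],1),'size',np.round(R[1],1),'ang',round(R[2],2),'z',np.nanpercentile(q[:,2],[5,50,95]).round(1)); return q
    on=np.isfinite(Z)&(X>250)&(X<900)&(abs(Y)<450)
    mat=on&(abs(H-110)<14)&(S>90)&(Z<20)&(Z>-8)
    k=np.ones((3,3),np.uint8); mat=cv2.morphologyEx(mat.astype(np.uint8),cv2.MORPH_OPEN,k)>0
    rect(mat,'mat')
    mm=P[mat][:,:2].mean(0)
    near=on&(np.hypot(X-mm[0],Y-mm[1])<230)
    hd=near&(V<60)&(Z>22)&(Z<60); hd=cv2.morphologyEx(hd.astype(np.uint8),cv2.MORPH_OPEN,k)>0; rect(hd,'handle')
    ck=near&(Z>8)&(Z<40)&(S>25)&(S<140)&(V>130)&(H>15)&(H<40); rect(ck,'cakes')
    tr=near&(Z>5)&(Z<45)&(V>110)&(Y<mm[1]+130); rect(tr,'tray')
    gr=on&(H>60)&(H<95)&(S>60)&(abs(X-560)<200)
    n,L,st,ce=cv2.connectedComponentsWithStats((gr).astype(np.uint8))
    rim=gr&(abs(Z-85)<7)&(Y>0)&(Y<330)&(X<680); rect(rim,'rim')
    lid=gr&(Z>95)&(Y>0)&(X<680); q=rect(lid,'lid')
    if q is not None:
        for z0 in (120,170,220,250): 
            s=q[abs(q[:,2]-z0)<10]; print('  lid z',z0,len(s), s.mean(0).round(1) if len(s) else'', s[:,0].min().round() if len(s) else '', s[:,0].max().round() if len(s) else '')
        i=q[:,2].argmax(); print('  top',q[i].round(1))
E
python3 m.py
```

```text
s0 mat 1338 c [ 554.4 -152. ] size [180.9 236. ] ang 1.78 z [2.  4.5 7.1]
s0 handle 207 c [ 558.2 -282.2] size [29.5 86.3] ang 3.74 z [26.6 42.4 46. ]
s0 cakes 892 c [ 553.5 -155.9] size [141.2 107.3] ang 88.76 z [14.4 22.3 24.8]
s0 tray 2008 c [ 572.4 -169.7] size [299.5 456.6] ang 81.78 z [ 5.7 20.5 25. ]
s0 rim 286 c [532.5 149.2] size [178.8 191.3] ang 78.86 z [79.7 83.4 90.2]
s0 lid 584 c [555.2 265.3] size [ 59.4 182.2] ang 78.72 z [ 99.5 226.9 257.1]
  lid z 120 29 [586.9 238.7 120.9] 465.0 638.0
  lid z 170 34 [583.9 256.4 170.4] 465.0 643.0
  lid z 220 43 [582.6 274.1 220.6] 470.0 646.0
  lid z 250 210 [564.6 288.  249.1] 472.0 648.0
  top [579.3 288.9 260.5]
d0 mat 0
d0 handle 0
d0 cakes 0
d0 tray 0
d0 rim 326 c [529.2 152. ] size [185.8 189.6] ang 78.96 z [79.8 83.7 91.4]
d0 lid 1134 c [551.7 265.3] size [ 63.6 178.9] ang 78.3 z [ 98.  212.4 252.5]
  lid z 120 68 [550.4 245.5 119.8] 461.0 634.0
  lid z 170 72 [551.3 262.6 169.7] 464.0 639.0
  lid z 220 77 [551.3 280.  219.4] 467.0 641.0
  lid z 250 308 [556.2 288.9 247.5] 470.0 642.0
  top [577.1 285.4 261. ]m.py:15: RuntimeWarning: Mean of empty slice.
  mm=P[mat][:,:2].mean(0)
  ret = um.true_divide(
```

Run:
```python
from h import *
c=np.load('pics/s0.npz');d=np.load('pics/d0.npz')
P=np.vstack([cloud(c).reshape(-1,3),cloud(d).reshape(-1,3)]);P=P[np.isfinite(P).all(1)]
P=P[(P[:,2]>12)&(P[:,2]<450)&(P[:,0]>150)&(P[:,0]<900)&(abs(P[:,1])<850)]
# max height in 50mm grid
print('cols y from -600 step 50')
for x in range(150,900,50):
    row=[]
    for y in range(-600,750,50):
        m=(P[:,0]>=x)&(P[:,0]<x+50)&(P[:,1]>=y)&(P[:,1]<y+50)
        row.append(int(P[m,2].max()) if m.sum()>3 else 0)
    print(x,' '.join(f'{v:3d}' for v in row))
```

```text
cols y from -600 step 50
150   0   0   0   0   0   0   0   0   0   0   0   0   0   0   0   0   0   0   0   0 205 205 321 361 355 337 206
200   0   0   0   0   0   0   0   0   0   0   0   0   0   0   0   0   0   0   0   0 205 206 206 205 317 327 205
250   0   0   0   0   0   0   0   0   0   0   0   0   0   0   0   0   0   0   0   0 206 206 206 206 205 205 205
300   0   0   0   0   0   0   0   0   0   0  15   0   0   0   0   0   0   0   0   0 203 206 203 201 187 189 185
350  43  44  44   0   0   0   0  19  18  18  19   0   0   0   0   0   0   0   0   0   0   0   0   0   0   0   0
400 112  22  43  42   0   0   0  17  18   0  18   0   0  88  88  88  86   0   0   0   0   0   0   0   0   0   0
450 113  64 115  43   0   0   0  25  28  27  25   0   0  87   0  86 105 250 250   0   0   0   0   0 179 194 192
500 114 113 113  43   0  46  45  43  27  27  26   0   0  88   0   0 133 259 251   0   0   0   0 180 200 200 196
550 113 114 114   0   0  45  47  46  27  27  25   0  85  86   0   0 161 260   0   0   0   0   0 187 212 212 196
600   0   0   0   0   0   0   0  27  27  28  27   0  85  88  87  88 185 251   0 116 115   0   0 195 199 199   0
650   0   0   0   0   0   0  15   0   0   0   0   0   0   0   0   0   0   0   0 118 117   0   0 194   0   0   0
700   0   0   0   0   0  19  20   0  24  25   0  95  96   0  96  93   0   0   0 117 116   0   0   0   0   0   0
750  16   0   0   0   0  16  19   0  24  25   0  98  97   0  98  95   0   0   0   0   0   0   0   0   0   0   0
800  15   0   0   0   0   0   0   0  24  25   0   0   0   0   0   0   0   0   0   0   0   0   0   0   0   0   0
850  15   0   0   0   0   0   0   0   0   0   0   0   0   0   0   0   0   0   0   0   0   0   0   0   0   0   0
```

```bash
python3 -m handwheel '[[0,0,1,0,1],[0,0,1,0,1],[0,0,1,0,1],[0,0,1,0,1],[0.5,-0.5,1,0,1],[1,-0.9,0,0,1],[1,-0.9,0,0,1],[1,-0.9,0,0,1],[1,-0.9,0,0,1],[1,-0.9,0,0,1],[1,-0.9,0,-0.4,1],[1,-0.9,0,-0.4,1],[1,-0.9,0,-0.4,1],[1,-0.9,0,-0.4,1],[0.5,-1,0,-0.4,1],[0.5,-1,0,-0.4,1],[0.2,-1,0,-0.4,1],[0.2,-1,0,-0.4,1],[0.2,-1,0,-0.4,1],[0.2,-1,0,-0.4,1]]' 120
python3 -m handwheel '[[0.2,-1,0,-0.4,1],[0.2,-1,0,-0.4,1],[0.2,-1,0,-0.4,1],[0.2,-1,0,-0.4,1],[0.2,-1,0,-0.4,1],[0.2,-1,0,-0.4,1],[0.2,-1,0,-0.4,1],[0.2,-1,0,-0.4,1],[0.2,-1,0,-0.4,1],[0,-1,0,-0.4,1],[0,-1,0,-0.4,1],[0,-1,0,-0.4,1],[0,-1,0,-0.4,1],[0,-1,-0.5,-0.4,1],[0,-1,-1,-0.4,1],[0,0,-1,-0.4,1]]'
```

```text
time_s: 1.82
eef_pos: [458.9, 258.7, 356.2]
ee_rot: [[0.642, 0.767, -0.0], [0.767, -0.642, 0.0], [-0.0, -0.0, -1.0]]
ft_force: [-0.2, 0.4, -0.8]
gripper_width: 0.995
time_s: 3.15
eef_pos: [503.3, -121.0, 294.4]
ee_rot: [[0.981, 0.195, 0.004], [0.195, -0.981, -0.002], [0.003, 0.003, -1.0]]
ft_force: [-0.9, -0.3, -1.0]
gripper_width: 1.002
```

```bash
python3 -m handwheel '[[0.4,-1,-0.5,-0.3,1],[0.4,-1,-0.5,-0.3,1],[0.4,-1,-0.5,-0.3,1],[0.4,-1,-0.5,-0.3,1],[0.4,-1,-0.5,-0.2,1],[0.2,-1,-0.5,0,1],[0,0,0,0,1],[0,0,0,0,1]]'
python3 - <<'E'
from h import *
c=snap('wrist','w1'); s=r.read_state(); print(s['eef_pos'])
P=cloud(c); hsv=cv2.cvtColor(c['color'],cv2.COLOR_BGR2HSV); X,Y,Z=[P[...,i] for i in range(3)]
m=(Z>34)&(Z<56)&(hsv[...,2]<80)&(abs(X-558)<60)&(Y<-205)&(Y>-350)
n,L,st,ce=cv2.connectedComponentsWithStats(m.astype(np.uint8)); i=1+st[1:,4].argmax()
q=P[L==i]; R=cv2.minAreaRect(q[:,:2].astype(np.float32)); print(len(q),R,np.percentile(q[:,2],[5,50,95]))
for y in range(-330,-215,10):
    a=q[abs(q[:,1]-y)<5]
    if len(a): print(y,a[:,0].min().round(1),a[:,0].max().round(1))
E
```

```text
time_s: 3.82
eef_pos: [557.4, -266.6, 217.9]
ee_rot: [[0.998, 0.056, -0.002], [0.056, -0.998, -0.0], [-0.002, 0.0, -1.0]]
ft_force: [-0.4, 0.7, 0.5]
gripper_width: 0.995
[ 558.14320893 -265.08730721  218.54692401]
1448 ((552.6517333984375, -281.0553283691406), (84.28749084472656, 20.204071044921875), 87.81603240966797) [38.15521736 42.44989409 43.98157732]
-320 541.6 561.2
-310 541.4 561.1
-300 542.0 561.7
-290 542.5 562.0
-280 543.2 562.4
-270 543.0 562.9
-260 543.5 563.3
-250 543.9 563.9
-240 544.8 563.3
```

View pics/w1.png

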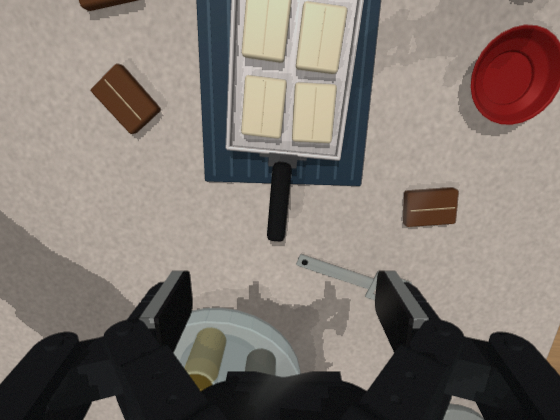

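Wrist view: the handle runs from (283,165) to (276,240), about 5° clockwise of the tool. Its measured width of 20.2 mm and length of 84 mm fit the given sizes. The grip point is near (553,-269), and the fingers come down clear of everything.

```bash
python3 -m handwheel '[[-0.17,-0.1,-1,-0.9,1],[0,0,-1,0,1],[0,0,-1,0,1],[0,0,-1,0,1],[0,0,-1,0,1],[0,0,-1,0,1],[0,0,-1,0,1],[0,0,-0.6,0,1],[0,0,-0.4,0,1],[0,0,-0.2,0,1],[0,0,0,0,1],[0,0,0,0,0],[0,0,0,0,0],[0,0,0,0,0],[0,0,0,0,0],[0,0,0,0,0],[0,0,0,0,0],[0,0,0,0,0],[0,0,0,0,0],[0,0,0,0,0]]' 120
python3 -m handwheel '[[0,0,0,0,0],[0,0,0,0,0],[0,0,0.2,0,0],[0,0,0.2,0,0],[0,0,0.2,0,0],[0,0,0.2,0,0],[0,0,0,0,0],[0,0,0,0,0],[0,0,0,0,0]]'
python3 - <<'E'
from h import *
c=snap('scene','s1');d=snap('side','d1');s=r.read_state();print(s['torque'],s['ft_force'])
for c in (c,d):
    P=cloud(c);hsv=cv2.cvtColor(c['color'],cv2.COLOR_BGR2HSV);X,Y,Z=[P[...,i] for i in range(3)]
    m=(abs(X-555)<65)&(Y>-235)&(Y<-70)&(Z>10)&(hsv[...,2]>110)
    q=P[m]
    for y in range(-230,-70,20):
        a=q[abs(q[:,1]-y)<10]; print(y,len(a),np.percentile(a[:,2],[10,50,90]).round(1) if len(a) else '')
cv2.imwrite('pics/both1.png',np.hstack([cv2.imread('pics/s1.png')[100:350,130:480],cv2.imread('pics/d1.png')[100:350,130:480]]))
E
```

```text
time_s: 5.53
eef_pos: [554.9, -266.9, 14.6]
ee_rot: [[0.999, -0.034, 0.001], [-0.034, -0.999, 0.0], [0.001, -0.0, -1.0]]
ft_force: [-0.8, 0.6, 5.5]
gripper_width: 0.216
time_s: 6.28
eef_pos: [554.5, -266.7, 33.7]
ee_rot: [[0.999, -0.034, -0.0], [-0.034, -0.999, 0.0], [-0.0, -0.0, -1.0]]
ft_force: [-1.5, 0.1, -3.8]
gripper_width: 0.213
[-0.37809257  0.05712964  0.02347299] [-0.06577184  0.87975048 -4.10281836]
-230 216 [ 25.3  38.9 374.9]
-210 214 [ 35.8  41.2 346.3]
-190 211 [36.1 41.  44.1]
-170 241 [27.3 40.  43. ]
-150 156 [25.2 33.1 42.1]
-130 208 [33.2 40.3 42.5]
-110 199 [35.1 40.2 42.3]
-90 241 [24.3 32.8 41.5]
-230 1 [30.4 30.4 30.4]
-210 1 [29.2 29.2 29.2]
-190 15 [31.  42.  43.7]
-170 65 [24.1 27.1 43. ]
-150 78 [23.7 26.  42.1]
-130 69 [23.5 27.7 41.7]
-110 50 [24.2 26.3 42.3]
-90 49 [23.3 27.4 42.7]
```

View pics/both1.png

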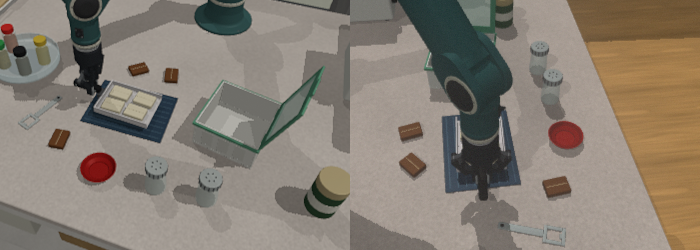

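Lifted with a load of 4.1 N and nearly level, all cakes on the tray. Next, carry it slowly to the box, turning it to line up with the box.

```bash
python3 -m handwheel '[[0,0,0.2,0,0],[0,0,0.35,0,0],[0,0,0.4,0,0],[0,0,0.4,0,0],[0,0,0.4,0,0],[0,0,0.4,0,0],[0,0,0.4,0,0],[0,0,0.4,0,0],[0,0,0.35,0,0],[0,0,0.2,0,0],[0,0,0,0,0],[-0.08,0.2,0,-0.05,0],[-0.16,0.35,0,-0.1,0],[-0.18,0.4,0,-0.1,0],[-0.18,0.45,0,-0.1,0],[-0.18,0.45,0,-0.1,0],[-0.18,0.45,0,-0.1,0],[-0.18,0.45,0,-0.1,0],[-0.18,0.45,0,-0.1,0],[-0.18,0.45,0,-0.1,0]]'
python3 -m handwheel '[[-0.18,0.45,0,-0.1,0],[-0.18,0.45,0,-0.1,0],[-0.18,0.45,0,-0.1,0],[-0.18,0.45,0,-0.1,0],[-0.18,0.45,0,-0.1,0],[-0.18,0.45,0,-0.1,0],[-0.16,0.4,0,-0.1,0],[-0.16,0.35,0,-0.05,0],[-0.08,0.2,0,0,0],[0,0,0,0,0],[0,0,0,0,0]]'
python3 - <<'E'
from h import *
c=snap('scene','s2');w=snap('wrist','w2');s=r.read_state();print(s['torque'],s['ft_force'])
P=cloud(c);hsv=cv2.cvtColor(c['color'],cv2.COLOR_BGR2HSV);X,Y,Z=[P[...,i] for i in range(3)]
m=(abs(X-500)<110)&(Y>-90)&(Y<120)&(Z>95)&(Z<160)&(hsv[...,2]>100)&~((hsv[...,0]>50)&(hsv[...,1]>60))
q=P[m];print(cv2.minAreaRect(q[:,:2].astype(np.float32)))
for y in range(-80,125,15):
    a=q[abs(q[:,1]-y)<7.5]; print(y,len(a),np.percentile(a[:,2],[10,50,90]).round(1) if len(a) else '')
cv2.imwrite('pics/both2.png',np.hstack([c['color'][60:360,130:480],w['color'][:300,100:500]]))
E
```

```text
time_s: 8.05
eef_pos: [516.4, -173.7, 121.1]
ee_rot: [[0.992, -0.123, -0.001], [-0.123, -0.992, 0.001], [-0.001, -0.001, -1.0]]
ft_force: [0.2, 0.6, -4.2]
gripper_width: 0.218
time_s: 8.97
eef_pos: [480.2, -84.1, 121.4]
ee_rot: [[0.98, -0.199, 0.0], [-0.199, -0.98, -0.0], [0.0, 0.0, -1.0]]
ft_force: [0.1, -0.0, -4.3]
gripper_width: 0.21
[-0.38068561  0.03038241 -0.01902868] [ 0.36043688 -0.39671133 -4.68868216]
((501.5744323730469, 10.15997314453125), (192.37655639648438, 125.7413101196289), 79.15769958496094)
-80 6 [122.7 126.3 133.1]
-65 30 [117.1 127.6 132.2]
-50 150 [113.3 122.7 131.4]
-35 179 [114.5 127.9 130.6]
-20 186 [118.7 128.2 130.6]
-5 189 [119.8 128.2 130.5]
10 206 [114.7 127.4 130.2]
25 202 [112.8 122.7 129.4]
40 185 [115.  127.  129.5]
55 205 [119.1 127.7 130.1]
70 210 [118.5 127.7 129.9]
85 218 [112.4 122.5 129.6]
100 158 [111.7 114.  128.1]
115 35 [111.8 114.8 128.6]
```

View pics/both2.png

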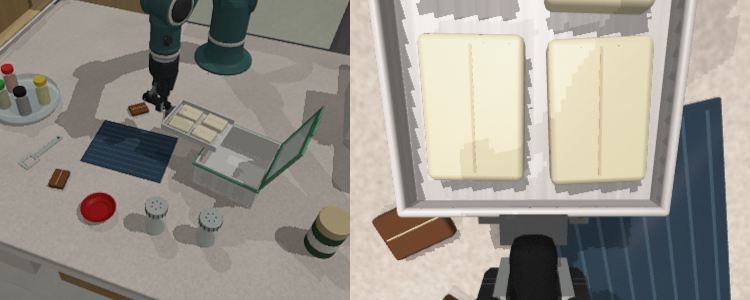

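Tray is level (within about 1°), aligned with the box (79.2° against 78.8°) and its lip is about 40 mm past the pour rim. Next, lower it onto the rim and ease the grip.

```bash
python3 -m handwheel '[[0,0,-0.2,0,0],[0,0,-0.25,0,0],[0,0,-0.25,0,0],[0,0,-0.15,0,0],[0,0,-0.05,0,0],[0,0,-0.05,0,0],[0,0,0,0,0],[0,0,0,0,0]]'
python3 -m handwheel '[[0,0,0,0,0],[0,0,0,0,0],[0,0,0,0,0],[0,0,0,0,0]]' 20
python3 - <<'E'
from h import *
s=r.read_state();print(s['torque'],s['ft_force'])
E
```

```text
time_s: 9.73
eef_pos: [480.3, -84.5, 97.6]
ee_rot: [[0.98, -0.2, 0.0], [-0.2, -0.98, -0.0], [0.0, 0.0, -1.0]]
ft_force: [-0.2, -1.2, -4.1]
gripper_width: 0.214
time_s: 10.07
eef_pos: [480.3, -84.3, 97.7]
ee_rot: [[0.98, -0.2, 0.0], [-0.2, -0.98, 0.0], [0.0, -0.0, -1.0]]
ft_force: [-0.2, -0.6, -3.8]
gripper_width: 0.216
[-0.37098047  0.07959664  0.00783655] [-0.24951856 -0.62581804 -3.80569058]
```

```bash
python3 -m handwheel '[[0,0,-0.1,0,0],[0,0,0,0,0],[0,0,0,0,0]]'
python3 -m handwheel '[[0,0,-0.1,0,0],[0,0,0,0,0],[0,0,0,0,0]]'
python3 -m handwheel '[[0,0,0,0,0.17],[0,0,0,0,0.19],[0,0,0,0,0.2],[0,0,0,0,0.2]]'
```

```text
time_s: 10.32
eef_pos: [480.5, -84.3, 95.2]
ee_rot: [[0.98, -0.201, 0.001], [-0.201, -0.98, 0.0], [0.0, -0.0, -1.0]]
ft_force: [0.0, 0.2, -1.4]
gripper_width: 0.215
time_s: 10.57
eef_pos: [480.7, -84.6, 93.0]
ee_rot: [[0.98, -0.201, 0.001], [-0.201, -0.98, 0.0], [0.001, -0.001, -1.0]]
ft_force: [-0.5, -0.6, 4.3]
gripper_width: 0.213
time_s: 10.9
eef_pos: [480.6, -84.6, 92.8]
ee_rot: [[0.98, -0.201, 0.001], [-0.201, -0.98, -0.0], [0.001, -0.0, -1.0]]
ft_force: [1.0, -2.7, 4.0]
gripper_width: 0.214
```

```bash
python3 -m handwheel '[[0,0,0.06,0,0.2],[0,0,0.06,0,0.2],[0,0,0,0,0.2],[0,0,0,0,0.2]]'
python3 -m handwheel '[[0,0,0,0,0.205],[0,0,0,0,0.205],[0,0,0,0,0.205]]'
python3 -m handwheel '[[0,0,0,0,0.21],[0,0,0,0,0.21],[0,0,0,0,0.21]]'
```

```text
time_s: 11.23
eef_pos: [480.0, -84.1, 95.3]
ee_rot: [[0.98, -0.2, -0.0], [-0.2, -0.98, -0.0], [-0.0, 0.0, -1.0]]
ft_force: [1.2, 0.1, -1.4]
gripper_width: 0.215
time_s: 11.48
eef_pos: [479.9, -84.2, 95.3]
ee_rot: [[0.98, -0.2, -0.001], [-0.2, -0.98, 0.0], [-0.001, 0.0, -1.0]]
ft_force: [1.0, 0.6, -1.6]
gripper_width: 0.209
time_s: 11.73
eef_pos: [479.9, -84.3, 95.4]
ee_rot: [[0.98, -0.2, -0.001], [-0.2, -0.98, 0.0], [-0.001, 0.0, -1.0]]
ft_force: [0.5, 1.1, -2.1]
gripper_width: 0.216
```

```bash
python3 -m handwheel '[[0,0,0.1,0,0.21],[0,0,0.1,0,0.21],[0,0,0,0,0.21],[0,0,0,0,0.21]]'
python3 -m handwheel '[[0,0,0,0,0.214],[0,0,0,0,0.214],[0,0,0,0,0.214]]'
python3 -m handwheel '[[0,0,0,0,0.218],[0,0,0,0,0.218],[0,0,0,0,0.218]]'
```

```text
time_s: 12.07
eef_pos: [479.9, -84.5, 100.5]
ee_rot: [[0.98, -0.2, -0.0], [-0.2, -0.98, -0.0], [-0.0, 0.0, -1.0]]
ft_force: [-0.0, -0.9, -4.0]
gripper_width: 0.214
time_s: 12.32
eef_pos: [480.0, -84.4, 100.5]
ee_rot: [[0.98, -0.2, -0.0], [-0.2, -0.98, -0.0], [-0.0, 0.0, -1.0]]
ft_force: [-0.2, 1.0, -3.6]
gripper_width: 0.211
time_s: 12.57
eef_pos: [480.2, -84.4, 100.5]
ee_rot: [[0.98, -0.2, -0.0], [-0.2, -0.98, -0.0], [-0.0, 0.0, -1.0]]
ft_force: [-0.4, -0.2, -4.0]
gripper_width: 0.219
```

```bash
python3 -m handwheel '[[0,0,0,0,0.222],[0,0,0,0,0.222]]'
python3 -m handwheel '[[0,0,0,0,0.226],[0,0,0,0,0.226]]'
python3 -m handwheel '[[0,0,0,0,0.23],[0,0,0,0,0.23]]'
```

```text
time_s: 12.73
eef_pos: [480.1, -84.4, 100.5]
ee_rot: [[0.98, -0.2, -0.0], [-0.2, -0.98, -0.0], [-0.0, 0.0, -1.0]]
ft_force: [-0.2, -0.0, -4.5]
gripper_width: 0.221
time_s: 12.9
eef_pos: [480.2, -84.4, 100.5]
ee_rot: [[0.98, -0.2, 0.0], [-0.2, -0.98, -0.0], [0.0, 0.0, -1.0]]
ft_force: [0.3, -0.6, -4.8]
gripper_width: 0.227
time_s: 13.07
eef_pos: [480.3, -84.3, 100.7]
ee_rot: [[0.98, -0.2, 0.0], [-0.2, -0.98, 0.0], [0.0, -0.0, -1.0]]
ft_force: [-0.6, 0.2, -3.0]
gripper_width: 0.23
```

```bash
python3 -m handwheel '[[0,0,0,0,0.23],[0,0,0,0,0.23],[0,0,0,0,0.23]]'
python3 - <<'E'
from h import *
s=r.read_state();print(s['torque'],s['ft_force'])
E
```

```text
time_s: 13.32
eef_pos: [480.3, -84.3, 100.6]
ee_rot: [[0.98, -0.2, 0.0], [-0.2, -0.98, 0.0], [0.0, -0.0, -1.0]]
ft_force: [-0.7, -0.1, -2.9]
gripper_width: 0.227
[-0.04026059  0.05062464  0.01202027] [-0.72553508 -0.06070053 -2.92419033]
```

```bash
python3 -m handwheel '[[0,0.02,0.1,0,0.228],[0,0.03,0.15,0,0.228],[0,0.03,0.15,0,0.228],[0,0.03,0.15,0,0.228],[0,0,0,0,0.228],[0,0,0,0,0.228]]'
python3 - <<'E'
from h import *
s=r.read_state();print(s['torque'],s['ft_force'])
c=snap('scene','s3');w=snap('wrist','w3');d=snap('side','d3')
cv2.imwrite('pics/both3.png',np.hstack([c['color'][60:360,200:480],w['color'][:300,100:500]]))
E
```

```text
time_s: 13.82
eef_pos: [480.5, -81.6, 114.7]
ee_rot: [[0.98, -0.2, 0.001], [-0.2, -0.98, 0.0], [0.001, -0.0, -1.0]]
ft_force: [0.1, 0.0, -1.7]
gripper_width: 0.231
[-0.06706428 -0.02256443  0.01675172] [ 0.10007143  0.04211085 -1.68335628]
```

View pics/both3.png

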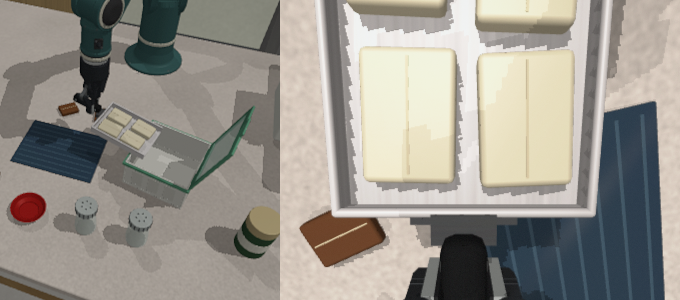

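The tray pivots on the rim as planned: about 7° of tilt, handle still held, no cake has moved. I'll keep raising it along the arc.

```bash
python3 -m handwheel '[[0.01,0.06,0.14,0,0.227],[0.01,0.06,0.14,0,0.226],[0.01,0.07,0.14,0,0.226],[0.02,0.07,0.14,0,0.226],[0.02,0.07,0.14,0,0.226],[0.02,0.07,0.14,0,0.226]]'
python3 -m handwheel '[[0.02,0.08,0.14,0,0.226],[0.02,0.08,0.14,0,0.226],[0.02,0.08,0.14,0,0.226],[0.02,0.08,0.14,0,0.226],[0.02,0.08,0.14,0,0.226],[0.01,0.08,0.14,0,0.226],[0.01,0.08,0.12,0,0.226],[0,0,0,0,0.226],[0,0,0,0,0.226]]'
python3 - <<'E'
from h import *
s=r.read_state();print(s['torque'],s['ft_force'])
c=snap('scene','s4');w=snap('wrist','w4');d=snap('side','d4')
cv2.imwrite('pics/both4.png',np.hstack([c['color'][60:360,200:480],w['color'][:300,100:500]]))
E
```

```text
time_s: 14.47
eef_pos: [482.4, -71.3, 135.6]
ee_rot: [[0.98, -0.2, -0.0], [-0.2, -0.98, 0.0], [-0.0, 0.0, -1.0]]
ft_force: [0.5, -0.6, -4.2]
gripper_width: 0.234
time_s: 15.22
eef_pos: [485.7, -57.5, 159.6]
ee_rot: [[0.98, -0.2, 0.001], [-0.2, -0.98, 0.0], [0.001, -0.0, -1.0]]
ft_force: [0.9, 0.1, -1.3]
gripper_width: 0.228
[ 0.00395195 -0.12285291  0.0209709 ] [ 0.86164821  0.06212344 -1.26184264]
```

View pics/both4.png

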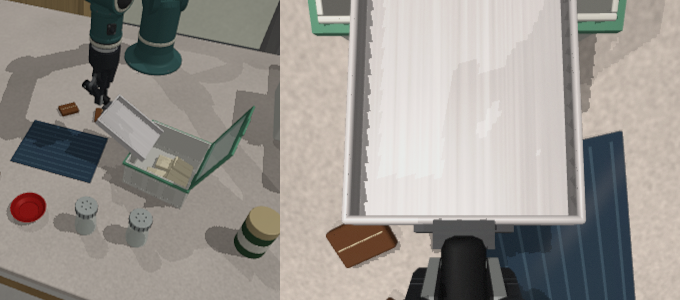

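All four cakes slid off: the tray is empty and they sit at about (170,165) in the box. Next: tighten, lift clear, carry back over the mat and check the cake heights.

```bash
python3 -m handwheel '[[0,0,0,0,0],[0,0,0,0,0],[0,0,0,0,0],[0,0,0,0,0],[0,-0.1,0.5,0,0],[0,-0.1,0.7,0,0],[0,-0.1,0.7,0,0],[0,-0.3,0.5,0,0],[0.2,-0.6,0,0.15,0],[0.3,-0.8,0,0.2,0],[0.35,-0.8,0,0.2,0],[0.35,-0.8,0,0.2,0],[0.35,-0.8,0,0.2,0],[0.35,-0.8,0,0.2,0],[0.35,-0.8,0,0.2,0],[0.35,-0.7,0,0.2,0],[0.2,-0.4,0,0.05,0],[0,-0.2,0,0,0],[0,0,0,0,0]]' 60
python3 - <<'E'
from h import *
s=r.read_state();print(s['torque'],s['ft_force'])
c=snap('scene','s5');d=snap('side','d5')
P=cloud(c);hsv=cv2.cvtColor(c['color'],cv2.COLOR_BGR2HSV)
e=np.array([.194,.981]);B=np.array([531,150.5]);D=P[...,:2]-B
bx=D@e; by=D@np.array([-.981,.194])
m=(abs(bx)<95)&(abs(by)<95)&(hsv[...,1]>25)&(hsv[...,1]<140)&(hsv[...,0]>12)&(hsv[...,0]<40)&(hsv[...,2]>110)
print('cake px',m.sum(),'bx',bx[m].min(),bx[m].max(),'by',by[m].min(),by[m].max(),'z',np.percentile(P[m][:,2],[2,50,98,100]))
cv2.imwrite('pics/both5.png',np.hstack([cv2.resize(c['color'][180:290,300:460],None,fx=2.5,fy=2.5),d['color'][60:335,130:380]]))
E
```

```text
time_s: 16.95
eef_pos: [554.6, -241.2, 218.8]
ee_rot: [[0.999, -0.036, -0.001], [-0.036, -0.999, -0.001], [-0.001, 0.001, -1.0]]
ft_force: [-0.8, 0.6, -2.6]
gripper_width: 0.222
[-0.13798643  0.02778621 -0.04876218] [-0.78184611  0.62124063 -2.59624641]
cake px 925 bx -94.87859572713508 94.22215666360812 by -94.90104557021901 79.00462782032679 z [-0.30910826 19.77083248 34.70550408 36.84079714]
```

View pics/both5.png

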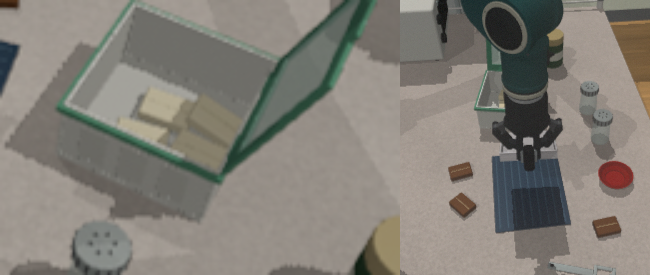

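All four cakes lie inside the box (tops at or below 37 mm), the lid is still open and the tray hangs tilted over the mat. Lowering it now.

```bash
python3 -m handwheel '[[0,0,-0.6,0,0],[0,0,-0.8,0,0],[0,0,-0.8,0,0],[0,0,-0.8,0,0],[0,0,-0.7,0,0],[0,0,-0.5,0,0],[0,0,-0.3,0,0],[0,0,0,0,0]]' 20
python3 -m handwheel '[[0,0,-0.2,0,0.2],[0,0,-0.2,0,0.2],[0,0,-0.2,0,0.2],[0,-0.04,-0.2,0,0.2],[0,-0.06,-0.2,0,0.2],[0,-0.06,-0.2,0,0.2]]'
```

```text
time_s: 17.72
eef_pos: [554.7, -238.9, 105.5]
ee_rot: [[0.999, -0.033, -0.002], [-0.033, -0.999, 0.001], [-0.002, -0.001, -1.0]]
ft_force: [-0.4, -0.0, -1.7]
gripper_width: 0.223
time_s: 18.22
eef_pos: [556.0, -245.0, 77.2]
ee_rot: [[0.999, -0.035, 0.002], [-0.035, -0.999, -0.001], [0.002, 0.001, -1.0]]
ft_force: [0.6, -2.2, 2.0]
gripper_width: 0.226
```

```bash
python3 -m handwheel '[[0,-0.1,-0.2,0,0.2],[0,-0.1,-0.2,0,0.2],[0,-0.1,-0.2,0,0.2],[0,-0.1,-0.2,0,0.2],[0,-0.1,-0.2,0,0.2],[0,-0.1,-0.2,0,0.2]]'
python3 -m handwheel '[[0,-0.08,-0.2,0,0.2],[0,-0.08,-0.2,0,0.2],[0,-0.04,-0.2,0,0.2],[0,-0.02,-0.2,0,0.2],[0,0,-0.2,0,0.2],[0,0,-0.1,0,0.2],[0,0,-0.05,0,0.2],[0,0,0,0,0.2]]'
python3 - <<'E'
from h import *
c=snap('scene','s6');d=snap('side','d6');w=snap('wrist','w6');s=r.read_state();print(s['torque'],s['ft_force'])
for c in (c,w):
    P=cloud(c);hsv=cv2.cvtColor(c['color'],cv2.COLOR_BGR2HSV);X,Y,Z=[P[...,i] for i in range(3)]
    m=(abs(X-556)<75)&(Y>-232)&(Y<-50)&(Z>-2)&(Z<60)&(hsv[...,2]>100)
    q=P[m]; print(cv2.minAreaRect(q[:,:2].astype(np.float32)))
    for y in range(-225,-50,25):
        a=q[abs(q[:,1]-y)<10]; print(y,len(a),np.percentile(a[:,2],[10,50,90]).round(1) if len(a) else '')
E
```

```text
time_s: 18.72
eef_pos: [555.4, -258.4, 45.9]
ee_rot: [[0.999, -0.034, -0.001], [-0.034, -0.999, 0.001], [-0.001, -0.001, -1.0]]
ft_force: [0.8, 1.6, 0.2]
gripper_width: 0.222
time_s: 19.38
eef_pos: [555.3, -264.8, 17.8]
ee_rot: [[0.999, -0.034, -0.0], [-0.034, -0.999, -0.0], [-0.0, 0.0, -1.0]]
ft_force: [-1.7, -1.4, 1.3]
gripper_width: 0.229
[0.07349617 0.07567708 0.03966749] [-0.90199985 -1.00272301  0.47914371]
((551.5592041015625, -151.47091674804688), (160.5722198486328, 144.4591064453125), 88.33516693115234)
-225 255 [ 8.1 11.9 26.4]
-200 227 [ 7.5  9.9 20.8]
-175 226 [ 6.7  9.7 20.2]
-150 231 [ 6.7  9.1 20.6]
-125 237 [ 6.1  8.5 19.6]
-100 240 [ 5.9  8.4 19.3]
-75 164 [ 5.6  8.2 20. ]
((557.3482666015625, -187.44296264648438), (92.90608978271484, 141.10960388183594), 87.90637969970703)
-225 10583 [ 7.8  9.3 25.5]
-200 12678 [ 7.3  8.2 18.7]
-175 14770 [ 6.9  7.9 18.6]
-150 15022 [ 6.5  7.5 13.6]
-125 0 
-100 0 
-75 0
```

```bash
python3 -m handwheel '[[0,0,-0.1,0,0.2],[0,0,-0.03,0,0.22],[0,0,0,0,0.25],[0,0,0,0,0.4],[0,0,0,0,0.7],[0,0,0,0,1],[0,0,0,0,1],[0,0,0,0,1],[0,0,0,0,1],[0,0,0,0,1],[0,0,0.3,0,1],[0,0,0.8,0,1],[0,0,1,0,1],[0,0,1,0,1],[0,0,1,0,1],[0,0,1,0,1],[0,0,1,0,1],[0,0,1,0,1]]'
python3 - <<'E'
from h import *
c=snap('scene','s7');w=snap('wrist','w7')
for c in (c,w):
    P=cloud(c);hsv=cv2.cvtColor(c['color'],cv2.COLOR_BGR2HSV);X,Y,Z=[P[...,i] for i in range(3)]
    m=(abs(X-556)<75)&(Y>-232)&(Y<-50)&(Z>-2)&(Z<60)&(hsv[...,2]>100)&(hsv[...,1]<60)
    q=P[m]; print(cv2.minAreaRect(q[:,:2].astype(np.float32)))
    for y in range(-225,-50,25):
        a=q[abs(q[:,1]-y)<10]; print(y,len(a),np.percentile(a[:,2],[10,50,90]).round(1) if len(a) else '')
cv2.imwrite('pics/both7.png',np.hstack([cv2.resize(np.load('pics/s7.npz')['color'][110:330,100:480],(450,260)),cv2.resize(w['color'],(347,260))]))
E
```

```text
time_s: 21.03
eef_pos: [555.2, -264.7, 194.1]
ee_rot: [[0.999, -0.034, 0.0], [-0.034, -0.999, -0.0], [0.0, 0.0, -1.0]]
ft_force: [1.0, -0.3, 0.6]
gripper_width: 0.998
((552.0138549804688, -151.2165985107422), (160.4549102783203, 143.2742919921875), 89.4239273071289)
-225 248 [ 6.6 10.5 24.7]
-200 208 [ 5.4  8.1 16.1]
-175 215 [ 5.8  7.9 19.2]
-150 227 [ 5.4  7.9 18.5]
-125 239 [ 5.7  8.  18.7]
-100 234 [ 5.9  8.  17.1]
-75 168 [ 5.8  8.2 19.1]
((556.5261840820312, -161.89382934570312), (140.5054168701172, 125.82281494140625), 88.09344482421875)
-225 1961 [ 5.4  6.8 23.4]
-200 2526 [5.3 6.3 7.8]
-175 2701 [5.3 6.3 7.8]
-150 2911 [5.2 6.3 7.7]
-125 3131 [5.2 6.3 7.8]
-100 2913 [5.2 6.3 7.6]
-75 0
```

View pics/both7.png

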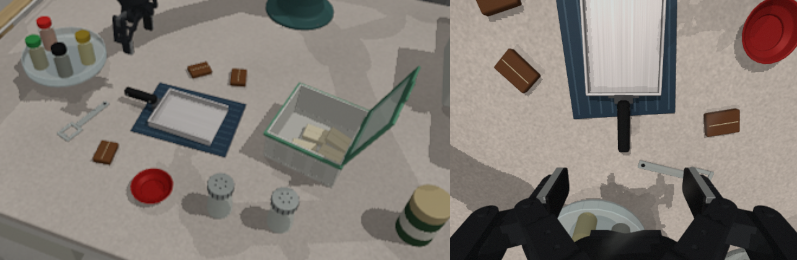

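The tray lies flat on the mat (floor within 1 mm of level, near the mat's middle) and the other things have not moved. Next I'll go over and behind the lid.

```bash
python3 -m handwheel '[[0,0.3,0.7,-0.1,0.5],[0,0.6,0.7,-0.1,0],[0,1,0.7,-0.1,0],[0,1,0.7,-0.1,0],[0,1,0.7,-0.1,0],[0,1,0.7,-0.1,0],[0,1,0.7,-0.1,0],[0,1,0.7,-0.1,0],[0,1,0.7,-0.1,0],[0,1,0.4,-0.1,0],[0,1,0,-0.1,0],[0,1,0,-0.1,0],[0,1,0,-0.1,0],[0,1,0,-0.1,0],[0,1,0,-0.1,0],[0.1,1,0,0,0],[0.1,1,0,0,0],[0.1,1,0,0,0],[0.1,1,0,0,0],[0.1,1,0,0,0]]' 
python3 -m handwheel '[[0,1,0,0,0],[0,1,0,0,0],[0,1,0,0,0],[0,1,0,0,0],[0,1,0,0,0],[0,0.5,0,0,0],[0,0,-0.5,0,0],[0,0,-1,0,0],[0,0,-1,0,0],[0,0,-1,0,0],[0,0,-1,0,0],[0,0,-0.6,0,0],[0,0,0,0,0]]'
```

```text
time_s: 22.8
eef_pos: [567.5, 208.9, 359.4]
ee_rot: [[0.982, -0.19, -0.001], [-0.19, -0.982, -0.0], [-0.001, 0.0, -1.0]]
ft_force: [0.9, -0.1, -0.1]
gripper_width: -0.002
time_s: 23.88
eef_pos: [565.9, 341.8, 227.6]
ee_rot: [[0.981, -0.192, -0.006], [-0.192, -0.981, -0.006], [-0.005, 0.007, -1.0]]
ft_force: [-1.2, 0.1, -0.4]
gripper_width: 0.005
```

```bash
python3 -m handwheel '[[-0.06,-0.3,0,0,0],[-0.08,-0.4,0,0,0],[-0.08,-0.4,0,0,0],[-0.08,-0.4,0,0,0],[-0.08,-0.4,0,0,0],[-0.08,-0.4,0,0,0],[-0.08,-0.4,0,0,0],[-0.08,-0.4,0,0,0],[-0.08,-0.4,0,0,0],[-0.08,-0.4,0,0,0],[-0.08,-0.4,0,0,0],[-0.08,-0.4,0,0,0],[-0.08,-0.4,0,0,0],[-0.08,-0.4,0,0,0],[0,0,0.3,0,0],[0,0,0.7,0,0],[0,0,1,0,0],[0,0,1,0,0],[0,0,1,0,0],[0,0,0,0,0]]'
python3 -m handwheel '[[0,0,0,0,0],[0,0,0,0,0],[0,0,0,0,0],[0,0,0,0,0],[0,0,0,0,0],[0,0,0,0,0],[0,0,0,0,0],[0,0,0,0,0]]'
python3 - <<'E'
from h import *
c=snap('scene','s8');d=snap('side','d8')
P=cloud(c);D=P[...,:2]-[531,150.5];bx=D@[.194,.981];by=D@[-.981,.194];Z=P[...,2]
hsv=cv2.cvtColor(c['color'],cv2.COLOR_BGR2HSV)
g=(hsv[...,0]>60)&(hsv[...,0]<95)&(hsv[...,1]>60)&(abs(by)<110)&(Z>70)&(Z<260)
for s in range(-110,115,20):
    a=Z[g&(abs(bx-s)<10)]; print(s,len(a),np.percentile(a,[5,50,95]).round(1) if len(a) else '')
cv2.imwrite('pics/both8.png',np.hstack([c['color'][100:360,100:480],d['color'][60:320,150:400]]))
E
```

```text
time_s: 25.55
eef_pos: [543.0, 208.5, 338.0]
ee_rot: [[0.982, -0.19, 0.008], [-0.19, -0.982, 0.004], [0.007, -0.006, -1.0]]
ft_force: [-0.0, 0.2, -0.3]
gripper_width: -0.004
time_s: 26.22
eef_pos: [540.4, 207.8, 332.1]
ee_rot: [[0.982, -0.19, -0.0], [-0.19, -0.982, -0.0], [-0.0, 0.0, -1.0]]
ft_force: [0.3, 0.0, -0.6]
gripper_width: -0.004
-110 0 
-90 198 [83.6 91.5 93.7]
-70 252 [83.6 92.  94.4]
-50 87 [81.2 90.8 93.7]
-30 84 [80.6 91.  93.8]
-10 89 [80.8 91.  94. ]
10 90 [81.2 91.3 93.5]
30 94 [81.9 91.1 94.1]
50 92 [81.7 91.4 93.8]
70 360 [84.4 91.6 94. ]
90 237 [81.8 89.6 93.7]
110 0
```

View pics/both8.png

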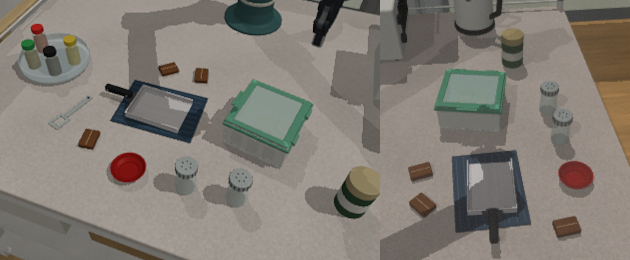

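The lid is shut level (frame 91–92 mm all across), the tray is flat on the mat, nothing else has moved and the gripper is clear. Handing in.

```bash
python3 -c "
from station import r
print(r.close_job(), r.read_state()['time_s'])"
```

```text
the job is handed in; nothing more can be done
the job is handed in; nothing more can be done
```

The job is done and handed in at about 26 s on the robot's clock, well under the 61 s limit; no verdict is reported.

**What I did:**
- **Pouring:** The tool could not tilt. I gripped the tray by its handle, rested it on the box's pour rim, loosened the grip and raised the handle so the tray pivoted to about 25°. All four rice cakes slid into the box.
- **Tray:** I carried it back and lowered it lip first onto the mat, where it settled flat.
- **Lid:** I pushed it over from behind with the shut fingers and it fell closed.

**Last checks:**
- **Cakes:** I saw four in the box, with tops no higher than about 37 mm, before the lid closed. The colour mask for this check ran out to the edge of its window, so it did not confirm their sideways positions. The picture did.
- **Tray:** Its floor is level within about 1 mm, and its middle is near the mat's middle.
- **Lid:** It is level at 91–92 mm all across, so it is shut.
- **Bystanders:** They look unmoved in the last picture. I did not measure them.
- **Robot:** It was clear of everything, at about 330 mm height.

**Disagreement:** The scene camera gave the tray's direction as about 93° and the wrist camera gave 88°. I used the wrist value, because its handle size matched the given one.

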